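View the gold coin under the lens

ROBOT

A 6-joint arm with a two-finger parallel gripper is mounted at the origin on the work surface. World frame = base frame: x ahead of the robot, y to its left, z up, the work surface at z = 0. Lengths are in m, angles in rad, forces in N, time in s.
With the tool pointing down it reaches from about 0.35 to 0.85 m from the base axis. Payload 8.1 kg.
Tool frame: the origin (TCP) lies on the mounting face of the last link; the fingertips stand 186 mm ahead of it and the grasp point (between the pads) lies 167 mm ahead of it; z points along the fingers, y is the line along which they close (so a half turn about z gives the same grasp; the last joint's range is limited). The gripper opens to 93 mm and grips with 3 to 60 N. Pads are 15 mm wide; open, the fingers measure 128 mm over their backs; the gripper's body (75 mm by 188 mm) begins 65 mm behind the grasp point.
Start: joints at [1.263, 0.13, 1.488, -0, 1.523, -0.085], TCP at [0.133, 0.585, 0.405] pointing down, gripper open.
Joint ranges: [-2.96, 2.96], [-0.89, 2.26], [0.02, 2.5], [-1.34, 4.48], [0, 2.73], [-2.66, 2.66]. Speed limits (rad/s): [2.39, 2.39, 2.79, 3.14, 3.14, 3.14].

INTERFACE

Orientations are given as a rotation vector (axis times angle).
In Python, from plant import * gives the robot as it stands. The module is installed in compiled form; this text tells all that it offers.
- The arm moves only by the tool arm_command, never from a script. Its argument "increments" is a list of rows, each a list of 6 numbers: the shift along the tool's x, y, z in units of 0.2 m (1.0 is 0.2 m), then the turn, a rotation vector about the tool's x, y, z in units of pi rad (1.0 is pi rad). A call has exactly 5 rows; each row is the pose to reach, as a shift and turn from the pose commanded when the call began, along the tool's axes at that moment, turning the shorter way round; what a row does not reach only later rows make up. A row lasts 1/8 s, in which the tool goes at most 62.5 mm and 10.7 degrees, less where a joint would pass 70% of its speed; a pose out of reach is approached as far as the arm can. A call with a number of a shift or a turn outside -1 to 1 is refused whole. A call with a gripper value outside its range is refused whole. "fingers" is the closure, from -1 (fully open) to 1 (shut), set as the call begins (left out, the last holds). The fingers move at their own pace and stop on an object; "force" is the grip in N (left out, the last holds). Time passes only in rows, so rows that repeat a pose let the fingers close, or fill a call up. It gives the time, the measured TCP pose, the force, the opening and the grip force at its end, in the units of the state.
- read_state(): the state, without advancing time (a new reading comes with each control period).
- read_camera(name): name is "side" or "top" or "wrist"; returns a dict with "image" (420x560x3 uint8, red, green, blue), "fx", "fy", "cx", "cy" (pixels), "T" (4x4, takes a point from camera to world coordinates). Camera axes: x right, y down, z forward; pixel columns grow to the right and rows downward; lengths in m; the calibration is good to about 2 mm. A picture is of the moment at which its call begins. There is no depth.
- close_job(): hands the job in; it is judged then, once.
The state is a dict: "t": time; "q": joint angles; "dq": joint speeds; "joint_torque": joint torques, N m; "tool_pos": TCP position; "orientation": TCP orientation; "force": force on the tool from outside, world axes, zero at the start; "wrist_torque": the same for the moment, N m; "opening": finger opening in m; "gripper_force": force on a finger pad.
Only numpy, scipy, OpenCV 4.12 (cv2) and the standard library are available. Lean on these libraries where they do the work, as an engineer would, in place of code of your own. Each camera call takes 0.05 s, during which the arm holds its last target. There are 200 camera calls.

TASK

Pull the red transport lock fully out, lay the capsule with the gold coin flat in the nest of the stage's carriage, slide the carriage under the lens right up to its end stop, and then push the red lock fully home again so the carriage is held there. Do not touch the lens or its swing arm, and leave the other two capsules and the other things on the desk where they lie.

Things in the scene. Friction and masses are not known exactly. Their poses are not given: they have to be found in the camera images.
- stage: Dark steel viewing stage fixed to the desk: base plate x -200 to +160, y -50 to +50 mm, top at 12 mm; side wing for the lock x -55 to +15, y +50 to +180 mm. Origin on the desk surface near its middle; x axis: the carriage's travel, towards the lens; y axis: the lock's pull-out direction; z up. Place and yaw vary.
- carriage (a joint): Aluminium plate, 178 x 70 mm, top 25 mm above the desk, sliding along stage +x: 0 = loading end, 0.14 m = end stop, nest under the lens. Starts at 0 to 0.008. Friction about 2 N, stays where left. The lock's tongue blocks the yellow flange on its +y side: lock in, it moves at most 9 mm at the loading end or 3 mm at the viewing end; between these ends the flange stops the lock going in.
- nest (a point): Centre of the nest's floor on the carriage (25 mm above the desk), a blue disc; axes as the stage's. Four black stops 6 mm high at the diagonals, 26.5 mm from the centre, 16 mm wide, leave finger gaps towards +-x and +-y. The capsule fits with 3.5 mm play and stands 6 mm proud of the stops. The point moves with the carriage.
- carriage_grip (a point): Black upright knob on the carriage's tail, 20 mm diameter, from 25 to 60 mm above the desk, 125 mm behind the nest (-x). The point is on its axis 50 mm above the desk and moves with the carriage.
- lock (a joint): Transport lock slide with a red knob, sliding along the stage's y: 0 = fully home (carriage held), 0.04 m = fully pulled out (+y, away from the carriage; carriage free). End stops at both. Starts at 0 to 0.006. Dry friction about 2 N, stays where it is left.
- lock_grip (a point): Red upright knob of the lock, 20 mm diameter, from 25 to 60 mm above the desk; the point is on its axis 50 mm above the desk and moves with the lock. At lock 0 it lies at x -20, y +105 mm on the stage. Below it the tongue and its guides are no higher than 25 mm.
- lens: Chrome ring lens on a two-elbow swing arm, fixed to the stage; origin and axes are the stage's. Ring of 106 mm outer diameter centred at x +100, y 0 mm, underside 110 mm, top 120 mm above the desk; arm back to x +203 mm, 155 mm high, then to a post (170 mm high, foot 52 mm wide) at x +165, y +130 mm. Not to be touched.
- capsule_gold: Clear acrylic round capsule lying flat on the desk, 46 mm diameter, 12 mm thick, about 45 g, with a gold-yellow coin. Origin: centre of its underside; z up.
- capsule_silver: Like capsule, with a silver coin; leave alone.
- capsule_bronze: Like capsule, with a dark brown bronze coin; leave alone.
- gauge: Round steel gauge plate, 100 mm diameter, 6 mm thick, origin under its centre; leave alone.
- coaster: Squat black ceramic coaster, 94 mm diameter, 12 mm high, origin under its centre; leave alone.
- loupe: Brass folding loupe, 61 x 28 x 12 mm, origin under its middle; leave alone.
- coin_tube: Blue coin tube standing upright, 38 mm diameter, 75 mm high, origin under its centre; leave alone.
Things that resemble listed ones, but are neither listed nor needed, are in the scene too. Leave any blue or pink look-alike of the capsule_gold alone.

How it is judged:
By the outcome, as a careful person would: the job done as asked, in the order asked, and still so for the second after the job is handed in, with the robot touching nothing.
It also fails if it takes over 72 s, if anything falls off the work surface, if the arm or the gripper's body presses on something with over 40 N, if the wrist force passes 120 N, or if a joint passes its speed limit or range.

## Working session

There is one attempt and no reset: what is moved stays moved. The work goes in short steps, Python scripts to look and compute and a tool call to move; the robot and the scene stay as the last step left them, time stands still between calls to the robot, and variables do not carry over. Pictures are saved under pics/ and viewed, at most 10 in all, crops included, and the job is handed in when it is done.

Besides the shell and the picture viewer there is one more tool, called after "Emit:" by a JSON object that holds its "api" and its "payload". arm_command: Moves the arm, as the interface text tells. Shifts and turns lie within -1 to 1; 1 stands for 0.2 m of shift or pi rad of turn. Its arguments: {"type":"object","properties":{"increments":{"type":"array","items":{"type":"array","items":{"type":"number","minimum":-1,"maximum":1}}},"fingers":{"type":"number"},"force":{"type":"number"}},"required":["increments"]}

```bash
mkdir -p pics; python3 - <<'E'
from plant import *
import cv2,pickle
s=read_state();print({k:s[k] for k in('t','tool_pos','orientation','opening')})
d={}
for n in("top","side"):
    c=read_camera(n);d[n]=c;cv2.imwrite(f"pics/{n}0.png",c["image"][:,:,::-1]);print(n,c["fx"],c["cx"],c["cy"],c["T"].round(3).tolist())
pickle.dump(d,open("c0.pkl","wb"))
E
```

```text
{'t': 0.0, 'tool_pos': array([0.13248448, 0.5849581 , 0.40372807]), 'orientation': array([-3.49159902e-01, -3.12178902e+00,  2.73472681e-03]), 'opening': 0.09291578889947892}
top 379.66381623201863 285.12979868675353 209.19495408426377 [[-0.017, -0.984, 0.175, 0.331], [-1.0, 0.015, -0.015, 0.013], [0.012, -0.175, -0.984, 1.0], [0.0, 0.0, 0.0, 1.0]]
side 415.75495666228545 283.38123129343546 204.0239689458105 [[0.945, -0.221, 0.243, 0.24], [-0.328, -0.648, 0.687, -0.772], [0.006, -0.729, -0.685, 0.82], [0.0, 0.0, 0.0, 1.0]]
```

View pics/top0.png

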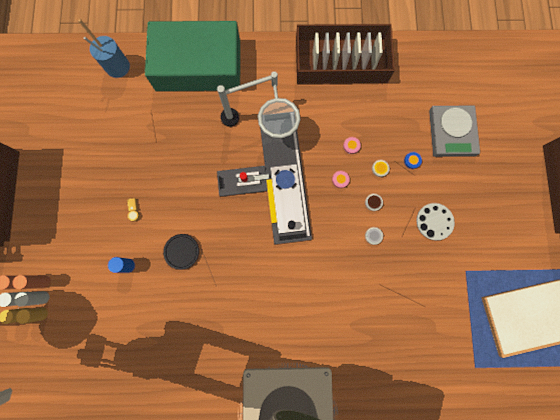

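View pics/side0.png

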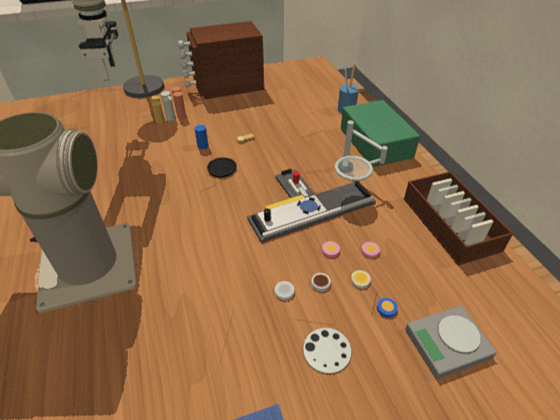

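The top view shows the gold capsule (clear rim) at (381,168). The nest is at (286,180), the carriage knob at (292,225), the red lock knob at (243,176) and the lens ring at (279,118). The side view agrees: gold is at (361,279) and the blue and pink ones are look-alikes.

```bash
cat > h.py <<'E'
import numpy as np,cv2
from scipy.spatial.transform import Rotation as R
def px2w(c,u,v,z):
    d=c["T"][:3,:3]@np.array([(u-c["cx"])/c["fx"],(v-c["cy"])/c["fy"],1]);o=c["T"][:3,3]
    return o+d*(z-o[2])/d[2]
def w2px(c,p):
    q=c["T"][:3,:3].T@(np.asarray(p)-c["T"][:3,3]);return np.array([q[0]/q[2]*c["fx"]+c["cx"],q[1]/q[2]*c["fy"]+c["cy"]])
def blob(c,box,lo,hi):  # box u0,v0,u1,v1 ; hsv range
    u0,v0,u1,v1=box;h=cv2.cvtColor(np.ascontiguousarray(c["image"]),cv2.COLOR_RGB2HSV)[v0:v1,u0:u1]
    m=cv2.inRange(h,lo,hi);n,l,st,ce=cv2.connectedComponentsWithStats(m)
    i=1+np.argmax(st[1:,4]);return ce[i]+[u0,v0],st[i]
def delta(s,target,Rt=None):
    "shift (0.2 m units) and turn (pi units) in the tool frame to a TCP target"
    R0=R.from_rotvec(s["orientation"]);t=R0.inv().apply(np.asarray(target)-s["tool_pos"])/0.2
    r=(R0.inv()*Rt).as_rotvec()/np.pi if Rt is not None else np.zeros(3)
    return np.r_[t,r].round(3).tolist()
def down(yaw): # tool z down, tool y (closing line) at angle yaw in world
    y=np.array([np.cos(yaw),np.sin(yaw),0]);z=np.array([0,0,-1.]);return R.from_matrix(np.c_[np.cross(y,z),y,z])
E
python3 - <<'E'
import pickle;from h import *
d=pickle.load(open("c0.pkl","rb"));t,s=d["top"],d["side"]
def show(n,r,c,z): print(n,r[0].round(1),r[1][4],px2w(c,*r[0],z).round(4))
show("gold t",blob(t,(370,158,392,180),(20,120,120),(35,255,255)),t,.008)
show("gold s",blob(s,(348,268,374,292),(20,120,120),(35,255,255)),s,.008)
show("nest t",blob(t,(270,165,302,195),(100,80,40),(130,255,255)),t,.025)
show("nest s",blob(s,(295,195,325,218),(100,80,40),(130,255,255)),s,.025)
for z in(.06,.045):
  show("red t",blob(t,(236,168,252,186),(0,150,60),(8,255,255)),t,z)
  show("red s",blob(s,(286,168,304,190),(0,150,60),(8,255,255)),s,z)
print("knob t",px2w(t,291.5,224,.06),px2w(s,267,212,.06));print("lens",px2w(t,279,118,.115),px2w(s,354,168,.115))
i=t["image"][130:260,205:405];cv2.imwrite("pics/z.png",cv2.resize(i,None,fx=4,fy=4,interpolation=2)[:,:,::-1])
E
```

```text
gold t [380.6 167.6] 138 [ 0.6181 -0.264   0.008 ]
gold s [360.5 277.4] 139 [ 0.6187 -0.2602  0.008 ]
nest t [284.8 178.9] 267 [ 0.5855 -0.003   0.025 ]
nest s [308.4 205.6] 154 [ 0.5856 -0.0027  0.025 ]
red t [243.1 176.1] 51 [0.5853 0.1038 0.06  ]
red s [295.6 176.6] 69 [0.5802 0.0882 0.06  ]
red t [243.1 176.1] 51 [0.5893 0.1053 0.045 ]
red s [295.6 176.6] 69 [0.5869 0.1052 0.045 ]
knob t [ 0.46016384 -0.01721834  0.06      ] [ 0.45880403 -0.02416918  0.06      ]
lens [0.71745069 0.01010332 0.115     ] [0.71956104 0.00911065 0.115     ]
```

View pics/z.png

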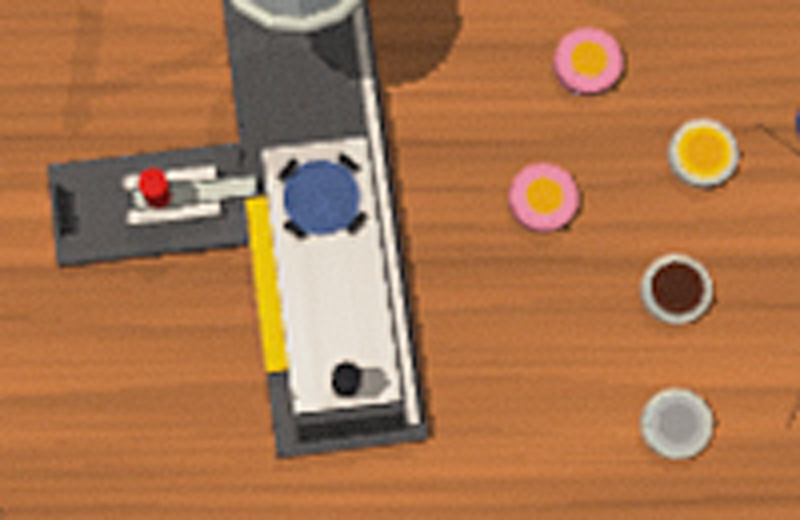

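Checks: nest to lens is 134 mm, nest to knob is 127 mm (125 expected), and yaw is about 6°. Every grasp can close along the stage's y axis, so I go to above the lock first.

```bash
cat > d.py <<'E'
import sys;from plant import *;from h import *
YAW=np.radians(96); s=read_state();a=[float(x) for x in sys.argv[1:4]]
print(s["t"],s["tool_pos"].round(4),"delta",delta(s,a,down(YAW)))
E
python3 d.py .588 .105 .32
```

```text
0.1 [0.1325 0.585  0.4038] delta [-2.752, -1.837, 0.422, -0.001, -0.0, -0.104]
```

Emit:
{"api": "arm_command", "payload": {"increments": [[-0.25, -0.17, 0.03, 0, 0, 0], [-0.5, -0.33, 0.07, 0, 0, 0], [-0.7, -0.47, 0.1, 0, 0, 0], [-0.92, -0.61, 0.14, 0, 0, 0], [-0.92, -0.61, 0.14, 0, 0, 0]], "fingers": -1, "force": 30}}

```text
t: 0.72
tool_pos: [0.2869, 0.4232, 0.3756]
orientation: [-0.356, -3.121, 0.003]
force: [-0.3, 0.4, 0.0]
opening: 0.0931
gripper_force: 0.0
```

Emit:
{"api": "arm_command", "payload": {"increments": [[-0.25, -0.17, 0.03, 0, 0, 0], [-0.5, -0.33, 0.07, 0, 0, 0], [-0.7, -0.47, 0.1, 0, 0, 0], [-0.92, -0.61, 0.14, 0, 0, -0.052], [-0.92, -0.61, 0.14, 0, 0, -0.104]]}}

```text
t: 1.35
tool_pos: [0.439, 0.2641, 0.3478]
orientation: [0.166, -3.136, 0.001]
force: [-0.4, 0.6, 0.9]
opening: 0.0931
gripper_force: 0.0
```

```bash
python3 d.py .588 .105 .32
```

```text
1.35 [0.439  0.2641 0.3478] delta [-0.657, -0.87, 0.139, -0.0, -0.0, 0.0]
```

Emit:
{"api": "arm_command", "payload": {"increments": [[-0.16, -0.22, 0.035, 0, 0, 0], [-0.33, -0.44, 0.07, 0, 0, 0], [-0.5, -0.65, 0.1, 0, 0, 0], [-0.66, -0.87, 0.14, 0, 0, 0], [-0.66, -0.87, 0.14, 0, 0, 0]]}}

```text
t: 1.98
tool_pos: [0.5883, 0.1046, 0.3193]
orientation: [0.158, -3.136, 0.001]
force: [-0.3, 0.4, -0.4]
opening: 0.0934
gripper_force: 0.0
```

```bash
python3 - <<'E'
from plant import *;import cv2,pickle
from h import *
c=read_camera("wrist");s=read_state();pickle.dump(c,open("w1.pkl","wb"));cv2.imwrite("pics/w1.png",c["image"][:,:,::-1])
print(s["tool_pos"],s["orientation"],c["T"].round(3).tolist(),c["fx"],"knob px",w2px(c,[.588,.105,.06]))
E
```

```text
[0.58740974 0.10607604 0.31970055] [ 1.59900171e-01 -3.13576070e+00 -5.66252208e-04] [[-0.102, 0.96, 0.26, 0.516], [0.995, 0.098, 0.026, 0.096], [-0.001, 0.261, -0.965, 0.299], [0.0, 0.0, 0.0, 1.0]] 378.1258466244457 knob px [280.94681325 225.54560199]
```

View pics/w1.png

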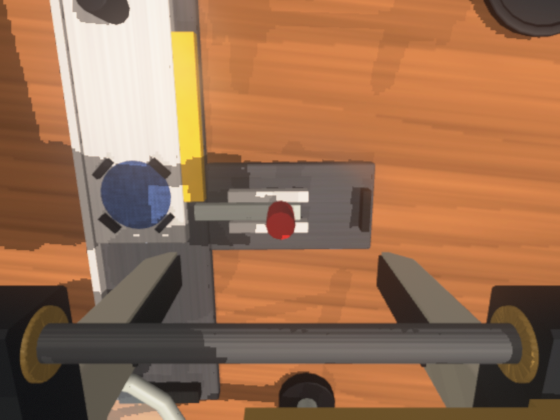

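The red knob is at (281,220), and I predicted (281,225). The wing edges are level in the image, so a yaw of 96° is right. The nest is at (136,194). I go down and grip.

Emit:
{"api": "arm_command", "payload": {"increments": [[0, 0, 0.2, 0, 0, 0], [0, 0, 0.4, 0, 0, 0], [0, 0, 0.51, 0, 0, 0], [0, 0, 0.51, 0, 0, 0], [0, 0, 0.51, 0, 0, 0]]}}

```text
t: 2.65
tool_pos: [0.5871, 0.1076, 0.2202]
orientation: [-0.165, 3.136, 0.0]
force: [0.3, -0.3, -0.4]
opening: 0.0925
gripper_force: 0.0
```

Emit:
{"api": "arm_command", "payload": {"increments": [[0, 0, 0, 0, 0, 0], [0, 0, 0, 0, 0, 0], [0, 0, 0, 0, 0, 0], [0, 0, 0, 0, 0, 0], [0, 0, 0, 0, 0, 0]], "fingers": 1, "force": 25}}

```text
t: 3.28
tool_pos: [0.5869, 0.1065, 0.2187]
orientation: [0.163, -3.137, 0.0]
force: [-0.8, -0.1, 0.3]
opening: 0.0475
gripper_force: 0.0
```

```bash
python3 - <<'E'
import pickle;from h import *
c=pickle.load(open("w1.pkl","rb"))
r=blob(c,(90,150,185,240),(100,80,30),(130,255,255));print(r,px2w(c,*r[0],.025))
E
```

```text
(array([142.69230769, 207.58734723]), array([  14,   35,   66,   42, 1391], dtype=int32)) [0.59514041 0.00187155 0.025     ]
```

Emit:
{"api": "arm_command", "payload": {"increments": [[0, 0, 0, 0, 0, 0], [0, 0, 0, 0, 0, 0], [0, 0, 0, 0, 0, 0], [0, 0, 0, 0, 0, 0], [0, 0, 0, 0, 0, 0]]}}

```text
t: 3.9
tool_pos: [0.5869, 0.1064, 0.2187]
orientation: [0.163, -3.137, 0.0]
force: [-0.8, -0.3, 0.6]
opening: 0.0196
gripper_force: 25.0
```

Emit:
{"api": "arm_command", "payload": {"increments": [[0, 0.05, 0, 0, 0, 0], [0, 0.1, 0, 0, 0, 0], [0, 0.15, 0, 0, 0, 0], [0, 0.18, 0, 0, 0, 0], [0, 0.18, 0, 0, 0, 0]]}}

```text
t: 4.53
tool_pos: [0.583, 0.1429, 0.2187]
orientation: [0.164, -3.137, 0.0]
force: [-1.2, -2.5, 0.4]
opening: 0.0194
gripper_force: 25.0
```

Emit:
{"api": "arm_command", "payload": {"increments": [[0, 0.01, 0, 0, 0, 0], [0, 0.02, 0, 0, 0, 0], [0, 0.03, 0, 0, 0, 0], [0, 0.03, 0, 0, 0, 0], [0, 0.03, 0, 0, 0, 0]]}}

```text
t: 5.15
tool_pos: [0.5829, 0.1445, 0.2186]
orientation: [0.161, -3.137, 0.011]
force: [-0.2, -23.9, 2.7]
opening: 0.0196
gripper_force: 25.0
```

Emit:
{"api": "arm_command", "payload": {"increments": [[0, -0.02, 0, 0, 0, 0], [0, -0.02, 0, 0, 0, 0], [0, -0.02, 0, 0, 0, 0], [0, -0.02, 0, 0, 0, 0], [0, -0.02, 0, 0, 0, 0]], "fingers": -0.3}}

```text
t: 5.78
tool_pos: [0.5829, 0.1447, 0.2188]
orientation: [-0.164, 3.137, 0.0]
force: [-0.5, -0.1, 0.2]
opening: 0.0597
gripper_force: 0.0
```

Emit:
{"api": "arm_command", "payload": {"increments": [[0, 0, -0.05, 0, 0, 0], [0, 0, -0.25, 0, 0, 0], [0, 0, -0.5, 0, 0, 0], [0, -0.25, -0.5, 0, 0, 0], [0, -0.5, -0.5, 0, 0, 0]]}}

```text
t: 6.4
tool_pos: [0.5938, 0.0444, 0.321]
orientation: [-0.166, 3.134, -0.0]
force: [1.3, -0.4, -0.1]
opening: 0.0607
gripper_force: 0.0
```

```bash
python3 d.py .6183 -.262 .32
```

```text
6.4 [0.5938 0.0444 0.321 ] delta [0.04, -1.536, 0.006, -0.0, 0.001, 0.0]
```

Emit:
{"api": "arm_command", "payload": {"increments": [[0, -0.25, 0, 0, 0, 0], [0, -0.5, 0, 0, 0, 0], [0, -0.75, 0, 0, 0, 0], [0.04, -1, 0, 0, 0, 0], [0.04, -1, 0, 0, 0, 0]]}}

```text
t: 7.02
tool_pos: [0.6058, -0.1584, 0.3196]
orientation: [-0.156, 3.137, -0.002]
force: [-0.1, -0.3, 0.9]
opening: 0.0603
gripper_force: 0.0
```

Emit:
{"api": "arm_command", "payload": {"increments": [[0, -0.25, 0, 0, 0, 0], [0, -0.53, 0, 0, 0, 0], [0, -0.53, 0, 0, 0, 0], [0, -0.53, 0, 0, 0, 0], [0, -0.53, 0, 0, 0, 0]]}}

```text
t: 7.65
tool_pos: [0.6174, -0.2587, 0.319]
orientation: [-0.166, 3.137, 0.001]
force: [0.4, -0.1, -1.0]
opening: 0.0602
gripper_force: 0.0
```

```bash
python3 - <<'E'
from plant import *;import cv2,pickle
from h import *
c=read_camera("wrist");s=read_state();cv2.imwrite("pics/w2.png",c["image"][:,:,::-1])
u=w2px(c,[.6183,-.262,.008]);b=[int(u[0])-60,int(u[1])-60,int(u[0])+60,int(u[1])+60]
r=blob(c,b,(18,120,90),(35,255,255));print(s["tool_pos"],u,r,px2w(c,*r[0],.008))
c=read_camera("top");pickle.dump(c,open("t2.pkl","wb"))
for n,b,lo,hi,z in(("nest",(265,160,305,200),(100,80,40),(130,255,255),.025),("red",(215,160,260,195),(0,150,60),(8,255,255),.045)):
  r=blob(c,b,lo,hi);print(n,r[0],r[1][4],px2w(c,*r[0],z))
E
```

```text
[ 0.61734298 -0.25874438  0.3189258 ] [275.4539637  207.02142006] (array([273.75121359, 207.17961165]), array([  36,   38,   47,   45, 1648], dtype=int32)) [ 0.61857267 -0.26332979  0.008     ]
nest [284.82592593 178.9037037 ] 270 [ 0.58560958 -0.00309359  0.025     ]
red [228.60344828 177.96551724] 58 [0.58491963 0.14268863 0.045     ]
```

View pics/w2.png

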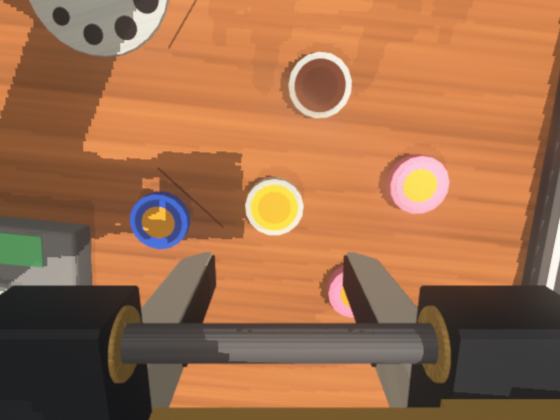

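The capsule is at (274,207) in the wrist view, which is world (.6186, -.2633). That agrees with the top view, and the neighbours are clear of the fingers.

Emit:
{"api": "arm_command", "payload": {"increments": [[0, -0.02, 0.2, 0, 0, 0], [0, -0.023, 0.4, 0, 0, 0], [0, -0.023, 0.55, 0, 0, 0], [0, -0.023, 0.64, 0, 0, 0], [0, -0.023, 0.64, 0, 0, 0]]}}

```text
t: 8.38
tool_pos: [0.6171, -0.2641, 0.1894]
orientation: [0.164, -3.135, -0.002]
force: [0.4, -0.2, -0.2]
opening: 0.0604
gripper_force: 0.0
```

Emit:
{"api": "arm_command", "payload": {"increments": [[0, 0, 0, 0, 0, 0], [0, 0, 0, 0, 0, 0], [0, 0, 0, 0, 0, 0], [0, 0, 0, 0, 0, 0], [0, 0, 0, 0, 0, 0]], "fingers": 1, "force": 15}}

```text
t: 9.0
tool_pos: [0.6184, -0.2652, 0.1927]
orientation: [-0.163, 3.135, -0.002]
force: [0.7, 1.1, 6.6]
opening: 0.0453
gripper_force: 15.0
```

Emit:
{"api": "arm_command", "payload": {"increments": [[0, 0, -0.05, 0, 0, 0], [0, 0, -0.2, 0, 0, 0], [0, 0, -0.45, 0, 0, 0], [0, 0, -0.7, 0, 0, 0], [0, 0, -0.7, 0, 0, 0]]}}

```text
t: 9.62
tool_pos: [0.619, -0.2657, 0.338]
orientation: [-0.163, 3.128, -0.009]
force: [0.2, 0.4, -0.3]
opening: 0.0453
gripper_force: 15.0
```

```bash
python3 d.py .5855 -.002 .33
```

```text
9.625 [ 0.619  -0.2657  0.338 ] delta [0.03, 1.329, 0.032, -0.002, 0.003, -0.0]
```

Emit:
{"api": "arm_command", "payload": {"increments": [[0, 0.2, 0, 0, 0, 0], [0.01, 0.45, 0, 0, 0, 0], [0.02, 0.7, 0, 0, 0, 0], [0.03, 0.95, 0, 0, 0, 0], [0.03, 1, 0, 0, 0, 0]]}}

```text
t: 10.25
tool_pos: [0.5901, -0.0637, 0.3298]
orientation: [0.168, -3.135, -0.002]
force: [-0.6, -0.7, -0.0]
opening: 0.0453
gripper_force: 15.0
```

Emit:
{"api": "arm_command", "payload": {"increments": [[0, 0.2, 0, 0, 0, 0], [0, 0.33, 0, 0, 0, 0], [0, 0.33, 0, 0, 0, 0], [0, 0.33, 0, 0, 0, 0], [0, 0.33, 0, 0, 0, 0]]}}

```text
t: 10.88
tool_pos: [0.5841, -0.0022, 0.3305]
orientation: [0.161, -3.137, 0.0]
force: [0.4, 0.1, -0.3]
opening: 0.0451
gripper_force: 15.0
```

```bash
python3 - <<'E'
from plant import *;import cv2,pickle
from h import *
c=read_camera("wrist");s=read_state();cv2.imwrite("pics/w3.png",c["image"][:,:,::-1]);pickle.dump(c,open("w3.pkl","wb"))
u=w2px(c,[.5855,-.002,.025]);b=[int(u[0])-70,int(u[1])-60,int(u[0])+70,int(u[1])+60]
r=blob(c,b,(100,80,30),(130,255,255));print(s["tool_pos"],s["orientation"],u,r,px2w(c,*r[0],.025))
E
```

```text
[ 0.58412797 -0.00204612  0.33057484] [ 1.61096950e-01 -3.13722303e+00  3.69458890e-04] [280.03014207 209.85209775] (array([273.34139961, 206.15434925]), array([  39,   34,   58,   44, 1529], dtype=int32)) [ 0.5830834  -0.00748699  0.025     ]
```

View pics/w3.png

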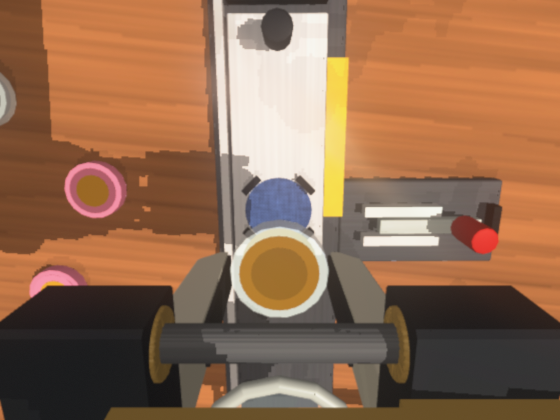

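```bash
python3 - <<'E'
import pickle;from h import *
c=pickle.load(open("w3.pkl","rb"))
print("nest",px2w(c,278.5,209.5,.025))
z=.3305-.167-.012
for dz in(0,.006,.012):print("caps",px2w(c,279.5,271.5,z+dz))
print(np.linalg.norm(px2w(c,231,271,z+.01)-px2w(c,328,271,z+.01)))
E
python3 d.py .5855 -.003 .214
```

```text
nest [ 0.58534166 -0.00321666  0.025     ]
caps [ 0.58158207 -0.00295313  0.1515    ]
caps [ 0.57894142 -0.00323551  0.1575    ]
caps [ 0.57630077 -0.00351788  0.1635    ]
0.04130371324949718
10.925 [ 0.5841 -0.002   0.3306] delta [-0.006, -0.005, 0.583, -0.0, -0.0, -0.001]
```

Emit:
{"api": "arm_command", "payload": {"increments": [[-0.012, -0.005, 0.15, 0, 0, 0], [-0.012, -0.005, 0.3, 0, 0, 0], [-0.012, -0.005, 0.45, 0, 0, 0], [-0.012, -0.005, 0.55, 0, 0, 0], [-0.012, -0.005, 0.55, 0, 0, 0]]}}

```text
t: 11.55
tool_pos: [0.5858, -0.002, 0.2192]
orientation: [0.162, -3.134, -0.001]
force: [-0.1, -0.3, -0.7]
opening: 0.045
gripper_force: 15.0
```

Emit:
{"api": "arm_command", "payload": {"increments": [[0, 0, 0.005, 0, 0, 0], [0, 0, 0.01, 0, 0, 0], [0, 0, 0.015, 0, 0, 0], [0, 0, 0.015, 0, 0, 0], [0, 0, 0.015, 0, 0, 0]]}}

```text
t: 12.18
tool_pos: [0.5865, -0.0017, 0.2179]
orientation: [-0.163, 3.137, -0.0]
force: [0.3, -1.4, -0.5]
opening: 0.0453
gripper_force: 15.0
```

Emit:
{"api": "arm_command", "payload": {"increments": [[0, -0.006, 0, 0, 0, 0], [0, -0.006, 0.005, 0, 0, 0], [0, -0.006, 0.01, 0, 0, 0], [0, -0.006, 0.01, 0, 0, 0], [0, -0.006, 0.01, 0, 0, 0]]}}

```text
t: 12.8
tool_pos: [0.5868, -0.0029, 0.2162]
orientation: [-0.163, 3.137, -0.0]
force: [-1.6, -0.9, 3.6]
opening: 0.0452
gripper_force: 15.0
```

Contact at .2162 fits the nest floor; sitting on top of the stops would touch about 6 mm higher. I release the capsule, rise and look.

Emit:
{"api": "arm_command", "payload": {"increments": [[0, 0, 0, 0, 0, 0], [0, 0, 0, 0, 0, 0], [0, 0, 0, 0, 0, 0], [0, 0, 0, 0, 0, 0], [0, 0, 0, 0, 0, 0]], "fingers": -0.3}}

```text
t: 13.42
tool_pos: [0.5866, -0.0029, 0.2157]
orientation: [0.163, -3.137, 0.0]
force: [1.8, 0.3, 0.1]
opening: 0.0605
gripper_force: 0.0
```

Emit:
{"api": "arm_command", "payload": {"increments": [[0, 0, -0.05, 0, 0, 0], [0, 0, -0.2, 0, 0, 0], [0, 0, -0.4, 0, 0, 0], [0, 0, -0.55, 0, 0, 0], [0, 0, -0.55, 0, 0, 0]]}}

```text
t: 14.05
tool_pos: [0.5879, -0.003, 0.33]
orientation: [-0.163, 3.131, -0.002]
force: [0.0, -0.1, 0.3]
opening: 0.0604
gripper_force: 0.0
```

```bash
python3 - <<'E'
from plant import *;import cv2
from h import *
c=read_camera("wrist");s=read_state();cv2.imwrite("pics/w4.png",c["image"][:,:,::-1])
print(s["tool_pos"],w2px(c,[.5853,-.0032,.037]),w2px(c,[.4615,-.0185,.06]))
E
python3 d.py .4615 -.0180 .33
```

```text
[ 0.58713178 -0.00293082  0.32756793] [280.54641185 206.30655761] [277.17740818  13.46082796]
14.1 [ 0.5871 -0.0029  0.3276] delta [0.633, -0.01, -0.014, -0.0, 0.001, -0.0]
```

View pics/w4.png

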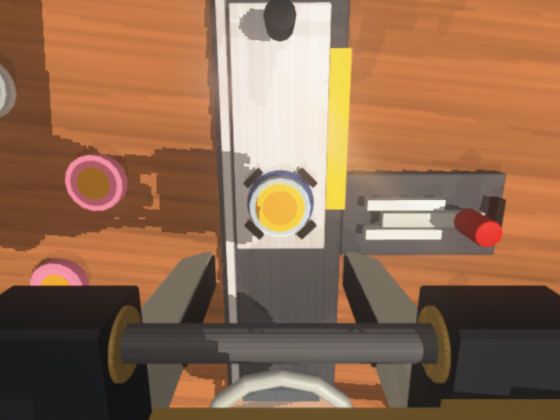

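The capsule is seated flat between the four stops at (280,207), and the carriage knob is at (280,15). I go to the knob.

Emit:
{"api": "arm_command", "payload": {"increments": [[0.2, 0, 0, 0, 0, 0], [0.4, 0, 0, 0, 0, 0], [0.55, 0, 0, 0, 0, 0], [0.632, 0, 0, 0, 0, 0], [0.632, 0, 0, 0, 0, 0]]}}

```text
t: 14.72
tool_pos: [0.4598, -0.016, 0.3243]
orientation: [0.162, -3.135, -0.001]
force: [0.6, 0.5, 0.2]
opening: 0.0606
gripper_force: 0.0
```

```bash
python3 d.py .461 -.0163 .218
```

```text
14.725 [ 0.4598 -0.016   0.3243] delta [-0.007, -0.003, 0.532, 0.0, -0.001, -0.0]
```

Emit:
{"api": "arm_command", "payload": {"increments": [[-0.007, -0.003, 0.15, 0, 0, 0], [-0.007, -0.003, 0.3, 0, 0, 0], [-0.007, -0.003, 0.45, 0, 0, 0], [-0.007, -0.003, 0.53, 0, 0, 0], [-0.007, -0.003, 0.53, 0, 0, 0]]}}

```text
t: 15.35
tool_pos: [0.462, -0.0163, 0.2183]
orientation: [0.163, -3.134, -0.001]
force: [0.3, -0.3, 0.7]
opening: 0.0603
gripper_force: 0.0
```

Emit:
{"api": "arm_command", "payload": {"increments": [[0, 0, 0, 0, 0, 0], [0, 0, 0, 0, 0, 0], [0, 0, 0, 0, 0, 0], [0, 0, 0, 0, 0, 0], [0, 0, 0, 0, 0, 0]], "fingers": 1, "force": 30}}

```text
t: 15.98
tool_pos: [0.4624, -0.0162, 0.22]
orientation: [-0.163, 3.137, 0.001]
force: [-0.2, 2.4, 2.1]
opening: 0.0194
gripper_force: 30.0
```

Emit:
{"api": "arm_command", "payload": {"increments": [[-0.06, 0, 0, 0, 0, 0], [-0.15, 0, 0, 0, 0, 0], [-0.25, 0, 0, 0, 0, 0], [-0.34, 0, 0, 0, 0, 0], [-0.4, 0, 0, 0, 0, 0]]}}

```text
t: 16.6
tool_pos: [0.5428, -0.0076, 0.22]
orientation: [0.164, -3.137, -0.001]
force: [-3.5, 3.9, 7.2]
opening: 0.0193
gripper_force: 30.0
```

Emit:
{"api": "arm_command", "payload": {"increments": [[-0.06, 0, 0, 0, 0, 0], [-0.12, 0, 0, 0, 0, 0], [-0.18, 0, 0, 0, 0, 0], [-0.22, 0, 0, 0, 0, 0], [-0.24, 0, 0, 0, 0, 0]]}}

```text
t: 17.23
tool_pos: [0.5902, -0.0025, 0.22]
orientation: [-0.164, 3.137, 0.002]
force: [-3.1, 4.5, 5.4]
opening: 0.0192
gripper_force: 30.0
```

Travel so far is 128 mm at friction-level force. I continue gently to the stop.

Emit:
{"api": "arm_command", "payload": {"increments": [[-0.01, 0, 0, 0, 0, 0], [-0.02, 0, 0, 0, 0, 0], [-0.03, 0, 0, 0, 0, 0], [-0.04, 0, 0, 0, 0, 0], [-0.04, 0, 0, 0, 0, 0]]}}

```text
t: 17.85
tool_pos: [0.5968, -0.0018, 0.2199]
orientation: [0.164, -3.133, -0.001]
force: [-11.4, 3.7, 12.2]
opening: 0.0195
gripper_force: 30.0
```

Emit:
{"api": "arm_command", "payload": {"increments": [[-0.01, 0, 0, 0, 0, 0], [-0.015, 0, 0, 0, 0, 0], [-0.015, 0, 0, 0, 0, 0], [-0.015, 0, 0, 0, 0, 0], [-0.015, 0, 0, 0, 0, 0]]}}

```text
t: 18.48
tool_pos: [0.5982, -0.0017, 0.2196]
orientation: [0.163, -3.128, -0.002]
force: [-24.3, 1.5, 22.9]
opening: 0.0194
gripper_force: 30.0
```

Force jumped to 24 N, so the carriage is at the end stop. I relax, open, rise and move to above the lock.

Emit:
{"api": "arm_command", "payload": {"increments": [[0.015, 0, -0.005, 0, 0, 0], [0.015, 0, -0.005, 0, 0, 0], [0.015, 0, -0.005, 0, 0, 0], [0.015, 0, -0.005, 0, 0, 0], [0.015, 0, -0.005, 0, 0, 0]], "fingers": -0.3}}

```text
t: 19.1
tool_pos: [0.5977, -0.0024, 0.2206]
orientation: [0.163, -3.137, 0.0]
force: [-0.2, 0.2, 0.4]
opening: 0.0599
gripper_force: 0.0
```

Emit:
{"api": "arm_command", "payload": {"increments": [[0, 0, -0.08, 0, 0, 0], [0, 0, -0.25, 0, 0, 0], [0, 0, -0.45, 0, 0, 0], [0, 0.25, -0.45, 0, 0, 0], [0, 0.5, -0.45, 0, 0, 0]]}}

```text
t: 19.73
tool_pos: [0.5876, 0.0977, 0.3133]
orientation: [-0.16, 3.134, 0.0]
force: [0.8, 0.2, -0.4]
opening: 0.0604
gripper_force: 0.0
```

```bash
python3 d.py .583 .1447 .31
```

```text
19.725 [0.5876 0.0977 0.3133] delta [-0.001, 0.236, 0.017, -0.0, 0.001, -0.001]
```

Emit:
{"api": "arm_command", "payload": {"increments": [[0, 0.1, 0, 0, 0, 0], [0, 0.2, 0, 0, 0, 0], [0, 0.236, 0, 0, 0, 0], [0, 0.236, 0.15, 0, 0, 0], [0, 0.236, 0.3, 0, 0, 0]]}}

```text
t: 20.35
tool_pos: [0.5829, 0.1434, 0.2505]
orientation: [-0.162, 3.136, -0.0]
force: [0.0, 0.3, -1.0]
opening: 0.0606
gripper_force: 0.0
```

Emit:
{"api": "arm_command", "payload": {"increments": [[0, 0, 0.1, 0, 0, 0], [0, 0, 0.17, 0, 0, 0], [0, 0, 0.17, 0, 0, 0], [0, 0, 0.17, 0, 0, 0], [0, 0, 0.17, 0, 0, 0]]}}

```text
t: 20.98
tool_pos: [0.583, 0.1442, 0.218]
orientation: [-0.163, 3.135, 0.0]
force: [-0.2, 0.0, 0.3]
opening: 0.0604
gripper_force: 0.0
```

Emit:
{"api": "arm_command", "payload": {"increments": [[0, 0, 0, 0, 0, 0], [0, 0, 0, 0, 0, 0], [0, 0, 0, 0, 0, 0], [0, 0, 0, 0, 0, 0], [0, 0, 0, 0, 0, 0]], "fingers": 1, "force": 25}}

```text
t: 21.6
tool_pos: [0.5825, 0.1432, 0.2167]
orientation: [0.163, -3.137, 0.003]
force: [0.7, -5.9, 0.7]
opening: 0.0192
gripper_force: 25.0
```

Gripped. I push 40 mm home, slowing towards the end.

Emit:
{"api": "arm_command", "payload": {"increments": [[0, -0.04, 0, 0, 0, 0], [0, -0.09, 0, 0, 0, 0], [0, -0.13, 0, 0, 0, 0], [0, -0.16, 0, 0, 0, 0], [0, -0.18, 0, 0, 0, 0]]}}

```text
t: 22.22
tool_pos: [0.5862, 0.1078, 0.2167]
orientation: [-0.163, 3.137, 0.0]
force: [0.2, 3.5, -0.1]
opening: 0.0198
gripper_force: 25.0
```

Emit:
{"api": "arm_command", "payload": {"increments": [[0, -0.01, 0, 0, 0, 0], [0, -0.02, 0, 0, 0, 0], [0, -0.03, 0, 0, 0, 0], [0, -0.03, 0, 0, 0, 0], [0, -0.03, 0, 0, 0, 0]]}}

```text
t: 22.85
tool_pos: [0.5867, 0.1028, 0.2168]
orientation: [-0.164, 3.137, 0.001]
force: [1.0, 3.8, -3.0]
opening: 0.0198
gripper_force: 25.0
```

Emit:
{"api": "arm_command", "payload": {"increments": [[0, -0.01, 0, 0, 0, 0], [0, -0.015, 0, 0, 0, 0], [0, -0.02, 0, 0, 0, 0], [0, -0.02, 0, 0, 0, 0], [0, -0.02, 0, 0, 0, 0]]}}

```text
t: 23.48
tool_pos: [0.5868, 0.1016, 0.2168]
orientation: [-0.165, 3.137, 0.009]
force: [1.0, 20.0, -1.4]
opening: 0.0189
gripper_force: 25.0
```

The push ended on a hard stop at 20 N after 42 mm. I relax, open, rise and check.

Emit:
{"api": "arm_command", "payload": {"increments": [[0, 0.015, 0, 0, 0, 0], [0, 0.015, 0, 0, 0, 0], [0, 0.015, 0, 0, 0, 0], [0, 0.015, 0, 0, 0, 0], [0, 0.015, 0, 0, 0, 0]], "fingers": -0.3}}

```text
t: 24.1
tool_pos: [0.5869, 0.101, 0.2167]
orientation: [0.163, -3.137, 0.0]
force: [0.3, -0.5, 0.4]
opening: 0.0598
gripper_force: 0.0
```

Emit:
{"api": "arm_command", "payload": {"increments": [[0, 0, -0.08, 0, 0, 0], [0, 0, -0.25, 0, 0, 0], [0, 0, -0.5, 0, 0, 0], [0, 0, -0.6, 0, 0, 0], [0.2, 0, -0.6, 0, 0, 0]]}}

```text
t: 24.72
tool_pos: [0.5486, 0.0971, 0.3399]
orientation: [-0.162, 3.132, 0.0]
force: [-0.9, -0.5, 0.4]
opening: 0.0604
gripper_force: 0.0
```

Emit:
{"api": "arm_command", "payload": {"increments": [[0.2, 0.2, 0, 0, 0, 0], [0.4, 0.4, 0, 0, 0, 0], [0.4, 0.6, 0, 0, 0, 0], [0.4, 0.8, 0, 0, 0, 0], [0.4, 0.8, 0, 0, 0, 0]]}}

```text
t: 25.35
tool_pos: [0.4501, 0.2499, 0.3368]
orientation: [0.168, -3.137, -0.001]
force: [0.1, -0.9, -0.9]
opening: 0.0605
gripper_force: 0.0
```

```bash
python3 - <<'E'
from plant import *;import cv2
from h import *
c=read_camera("top");a=c["image"][85:235,205:405];d=read_camera("side")["image"][130:280,220:420]
cv2.imwrite("pics/f.png",np.vstack([cv2.resize(i,(400*1,300),interpolation=2) for i in(a,d)])[:,:,::-1])
r=blob(c,(215,160,260,195),(0,150,60),(8,255,255));print(r[0],px2w(c,*r[0],.045),read_state()["tool_pos"])
r=blob(c,(260,95,300,140),(15,100,80),(35,255,255));print(r[0],r[1][4],px2w(c,*r[0],.033))
E
```

```text
[243.98039216 176.        ] [0.58961626 0.1029566  0.045     ] [0.45068395 0.247921   0.33655169]
[278.71134021 128.42268041] 97 [0.72356984 0.01108139 0.033     ]
```

View pics/f.png

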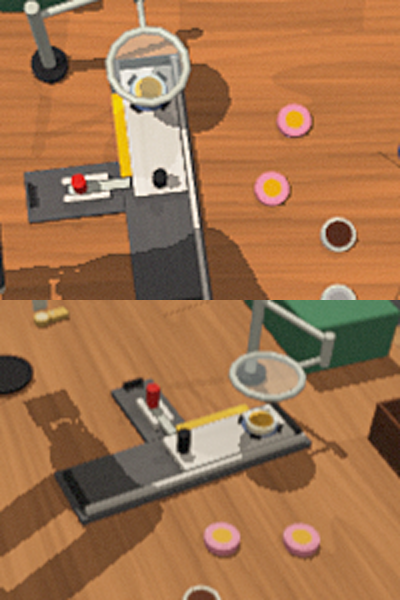

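Both views show the capsule seated in the nest under the lens. The red lock sits 2.4 mm further in than at the start, so it is home.

```bash
python3 -c "
from plant import *
print(close_job())"
```

```text
the job is handed in; nothing more can be done
None
```

I handed the job in at about 25 s: I pulled the lock fully out, laid the gold capsule in the nest, slid the carriage to its end stop under the lens, and pushed the lock home again; the hand-in gave no verdict.

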